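Zero the corner gauge and hold an oak block square in it

TASK

Wake the corner gauge by pressing the green key all the way down and letting it up, then zero it the same way with the yellow key while the corner is still empty; never press the red key. Then set the oak block flat on the gauge's bed, standing as it stands now, with its plain end against the tall blue fence and its long side against the low aluminium fence, and press it into the corner so that it touches both fences firmly at once. Finish there with the fingers still holding the block and still pressing it against both fences, without having shoved the walnut offcut, the plastic marker or the screwdriver about.

Things in the scene. Friction and masses are not known exactly. Their poses are not given: they have to be found in the camera images.
- oak_block: Loose mid-brown oak block, 110 long (x), 45 wide (y), 60 high (z), about 0.2 kg, on the bench to the right. Origin: centre of its underside. Plain flat end at +x, which starts pointing away from the robot within 35 degrees; the last 20 at -x are three upright joint fingers, a comb seen from above. Grip across the width near the top: the low fence leaves the upper 42 of that side free.
- plain_end (a point): Centre of the block's plain end face, at x +55, z +30 in the block's axes.
- bed: Corner gauge: fixed plywood bed 240 (x) x 160 (y) x 18 thick, in the middle of the bench, with two fences on it. Origin: centre of its underside, at bench level. Its x points away from the robot (within about 20 degrees), its y to the left.
- corner (a point): Inner corner of the two fences, on the bed's top face (18 above the bench). Same axes as the bed. In bed axes it lies at x +90, y +55, z +18. The free corner area lies towards -x and -y; the seated block's origin is at x -55, y -22.5, z 0 from here, its axes along the bed's.
- long_fence: Low aluminium fence, fixed on the bed along its left (+y) side: 200 long (bed x), 20 thick, 18 high, so its top is 36 above the bench. Its inner face looks to bed -y. Origin: centre of its underside, 10 beyond the inner face.
- short_fence: Tall blue fence, fixed across the far (+x) end of the bed: 140 wide (bed y), 20 thick, 45 high, so its top is 63 above the bench. Its inner face looks to bed -x. Origin: centre of its underside, 10 beyond the inner face. Bed and fences are waxed (friction 0.2 to 0.3), yet rubbing on one fence and the bed can eat 2 to 7 N of a push towards the other.
- console: Grey readout box 180 (x) x 90 (y) x 40 high, fixed on the bench to the left, with a dark green display strip along its left edge and three round keys in a row along its x, 52 apart, in an order that changes. Origin: centre of its underside.
- green_key_top (a point): Centre of the top of the green (wake) key, 26 across, on a black collar; it points up. Pressed straight down it travels 6 and springs back; fully down takes 5 N.
- yellow_key_top (a point): Centre of the top of the yellow (zero) key, same kind as the green.
- red_key_top (a point): Centre of the top of the red (erase) key, same kind; not to be pressed.
- green_key (a joint): Travel of the green key in m: 0 up, 0.006 fully down.
- yellow_key (a joint): Travel of the yellow key in m: 0 up, 0.006 fully down.
- red_key (a joint): Travel of the red key in m: 0 up, 0.006 fully down.
- walnut_offcut: Loose dark offcut 80 x 40 x 35 high beyond and right of the block; leave it. Origin: centre of its underside.
- dovetail_marker: Loose clear plastic dovetail marker, 60 x 50 x 36 high, on the near right; leave it. Origin: centre of its underside.
- screwdriver: Loose screwdriver with a dark wooden handle, 220 long (x), lying beyond the console; leave it. Origin: under its middle.
Things that resemble listed ones, but are neither listed nor needed, are in the scene too. Leave any purple or white look-alike of the oak_block alone.

How it is judged:
By the outcome, as a careful person would: the job done as asked, in the order asked, and still so for the second after the job is handed in, while the arm keeps its last pose, push and grip.
It also fails if it takes over 72 s, if anything falls off the work surface, if the arm or the gripper's body presses on something with over 40 N, if the wrist force passes 120 N, or if a joint passes its speed limit or range.

ROBOT

A 6-joint arm with a two-finger parallel gripper is mounted at the origin on the work surface. World frame = base frame: x ahead of the robot, y to its left, z up, the work surface at z = 0. Lengths are in mm, angles in rad, forces in N, time in s.
With the tool pointing down it reaches from about 350 to 775 mm from the base axis. Payload 7.3 kg.
Tool frame: the origin (TCP) lies at the very end of the fingers, on their centre line; the grasp point (between the pads) lies 19 mm behind it (bot.grip_point_offset is the distance from the TCP to the grasp point, in mm); z points along the fingers, y is the line along which they close (so a half turn about z gives the same grasp; the last joint's range is limited). The gripper opens to 92 mm and grips with 3 to 60 N. Pads are 19 mm wide; open, the fingers measure 130 mm over their backs; the gripper's body (75 mm by 190 mm) begins 47 mm behind the grasp point.
Start: joints at [-1.284, 0.342, 1.524, -0, 1.275, -0.146], TCP at [220.216, -476.602, 226.741] pointing down, gripper open.
Joint ranges: [-2.53, 2.53], [-0.77, 2.02], [0.04, 2.7], [-1, 4.14], [0.28, 2.66], [-3.11, 3.11]. Speed limits (rad/s): [2.57, 2.57, 3.14, 3.14, 3.14, 3.14].

INTERFACE

Orientations are given as [roll, pitch, yaw] about the fixed x, y, z axes, in that order (R = Rz(yaw) Ry(pitch) Rx(roll)).
In Python, from plant import bot gives the robot as it stands. The module is installed in compiled form; this text tells all that it offers.
- The arm moves only by the shell command python3 -m jog 'ROWS' [OPENING]. ROWS is JSON, a list of rows, each a list of 6 numbers: the shift along the tool's x, y, z in mm, then the turn, a rotation vector about the tool's x, y, z in rad. In form: [[dx, dy, dz, rx, ry, rz], ...]. A call has 1 to 12 rows; each row shifts and turns the commanded pose from where the row before left it, along the tool's axes as they then stand; what a row does not reach is not made up. A row lasts 1/10 s, in which the tool goes at most 50 mm and 8.59 degrees, less where a joint would pass 70% of its speed; a pose out of reach is approached as far as the arm can. A call with a gripper value outside its range is refused whole. OPENING is the opening in per cent of the stroke, from 0 (shut) to 100 (fully open), set as the call begins (- or left out, the last holds). The fingers move at their own pace and stop on an object; the grip force is fixed at half the most. Time passes only in rows, so rows that do not move let the fingers close. It gives the time, the measured TCP pose, the force, the opening and the grip force at its end, in the units of the state.
- bot.get_obs(): the state, without advancing time (a new reading comes with each control period).
- bot.capture(name): name is "side" or "top"; returns the picture (400x640x3 uint8, red, green, blue); there is no depth.
- bot.camera_model(name): a dict with "fx", "fy", "cx", "cy" (pixels), "dist_coeffs" ([k1, k2, p1, p2, k3] as OpenCV has them; the pictures are not rectified), "position" and "orientation" of the camera in the world. Camera axes: x right, y down, z forward; pixel columns grow to the right and rows downward; lengths in mm; the calibration is good to about 2 mm. A picture is of the moment at which its call begins. camera_model takes no time and is no camera call.
- bot.close_job(): hands the job in; it is judged then, once.
Trained networks look in the newest picture that a camera, given by its name, has taken for a name from the list of things; names that differ only in an ending like _2 or _b are one class to them, and where a whole thing is asked for, a point or a joint stands for the part that bears it (a point fixed in the world has none). Each returns a list of dicts, best first, with "p" (0 to 1); they miss things now and then, are a little off and sometimes report something else, mostly with a low value. They report only what shows in the picture. A call takes as long as a camera call. They do not tell look-alikes from the thing itself.
- bot.outline_of(target, camera): "mask" (400x640 bool, what is visible of it) and "pixel" ([column, row] in pixels, amid what is visible of it).
The state is a dict: "time": time; "joint_positions": joint angles; "dq": joint speeds; "tau": joint torques, N m; "tool_pos": TCP position; "tcp_rot": TCP orientation; "contact_force": force on the tool from outside, world axes, zero at the start; "moment": the same for the moment, N m; "grip_width": finger opening in mm; "finger_force": force on a finger pad.
Only numpy, scipy, OpenCV 4.12 (cv2) and the standard library are available. Lean on these libraries where they do the work, as an engineer would, in place of code of your own. Each camera call takes 0.05 s, during which the arm holds its last target. There are 200 camera calls.

## Working session

There is one attempt and no reset: what is moved stays moved. The work goes in short steps, Python scripts to look and compute and a shell command to move; the robot and the scene stay as the last step left them, time stands still between calls to the robot, and variables do not carry over. Pictures are saved under pics/ and viewed, at most 10 in all, crops included, and the job is handed in when it is done.

```bash
mkdir -p pics; cat > h.py <<'E'
import numpy as np, cv2
from scipy.spatial.transform import Rotation as R
from plant import bot
def cam(n):
    m=bot.camera_model(n); K=np.array([[m['fx'],0,m['cx']],[0,m['fy'],m['cy']],[0,0,1]],float)
    o=np.array(m['orientation'],float)
    Rm=o if o.shape==(3,3) else R.from_euler('xyz',o).as_matrix()
    return K,np.array(m['dist_coeffs'],float),np.array(m['position'],float),Rm
def px2w(n,px,z):
    K,d,p,Rm=cam(n)
    u=cv2.undistortPoints(np.array(px,float).reshape(-1,1,2),K,d).reshape(-1,2)
    r=np.c_[u,np.ones(len(u))]@Rm.T
    return p+r*((z-p[2])/r[:,2])[:,None]
def w2px(n,P):
    K,d,p,Rm=cam(n)
    return cv2.projectPoints((np.array(P,float).reshape(-1,3)-p)@Rm,np.zeros(3),np.zeros(3),K,d)[0].reshape(-1,2)
def save(n,f): 
    im=bot.capture(n); cv2.imwrite('pics/'+f,im[:,:,::-1]); return im
E
python3 - <<'E'
from h import *
for n in('top','side'):
    save(n,n+'1.png'); print(n,bot.camera_model(n))
    for t in ['oak_block','bed','long_fence','short_fence','console','green_key_top','yellow_key_top','red_key_top','walnut_offcut']:
        for o in bot.outline_of(t,n)[:3]: print(t,round(o['p'],2),np.round(o['pixel']),o['mask'].sum())
print(bot.get_obs())
E
```

```text
top {'fx': 485.7857015897467, 'fy': 485.7857015897467, 'cx': 319.23616998368897, 'cy': 208.5073285941915, 'dist_coeffs': array([0.01231898, 0.        , 0.        , 0.        , 0.        ]), 'position': array([ 354.09442166,  -56.41975917, 1309.02103754]), 'orientation': array([-3.04186589e+00,  1.41407054e-03, -1.56672968e+00])}
oak_block 0.98 [457. 201.] 900
oak_block 0.94 [398. 208.] 819
oak_block 0.68 [357. 170.] 992
bed 0.77 [290. 188.] 5318
bed 0.66 [406. 285.] 473
bed 0.62 [264. 188.] 539
long_fence 0.93 [262. 189.] 595
short_fence 0.9 [289. 150.] 591
short_fence 0.43 [264. 188.] 610
console 0.89 [183. 211.] 2041
green_key_top 0.54 [192. 188.] 53
red_key_top 0.75 [267. 188.] 607
walnut_offcut 0.58 [398. 130.] 519
walnut_offcut 0.52 [192. 207.] 83
side {'fx': 407.90711596579035, 'fy': 407.90711596579035, 'cx': 313.0427129495818, 'cy': 196.35231753870602, 'dist_coeffs': array([-0.098012,  0.      ,  0.      ,  0.      ,  0.      ]), 'position': array([193.51159413, 519.13899355, 788.63231942]), 'orientation': array([-2.41684454,  0.00892148, -2.68104745])}
oak_block 0.86 [300. 16
[... 321 characters left out ...]
 134.] 498
{'time': 1.0, 'joint_positions': array([-1.28400302e+00,  3.41980977e-01,  1.52410955e+00,  2.49208043e-05,
        1.27541928e+00, -1.46022774e-01]), 'dq': array([-0.00011213,  0.00088674,  0.00183863,  0.00058672, -0.00151633,
       -0.00105164]), 'tau': array([ 1.76666986e-04, -4.31132913e+01, -2.44479382e+01,  7.19696679e-02,
        4.82371298e-02,  7.71545984e-06]), 'tool_pos': array([ 220.21916548, -476.59042006,  226.74704718]), 'tcp_rot': array([ 3.14150722e+00, -1.15344802e-05,  4.32808831e-01]), 'contact_force': array([-0.15800881,  0.34855958, -0.11643886]), 'moment': array([ 0.02268024,  0.07299611, -0.03382974]), 'finger_force': 0.0, 'grip_width': 91.62966970204155}
```

View pics/top1.png

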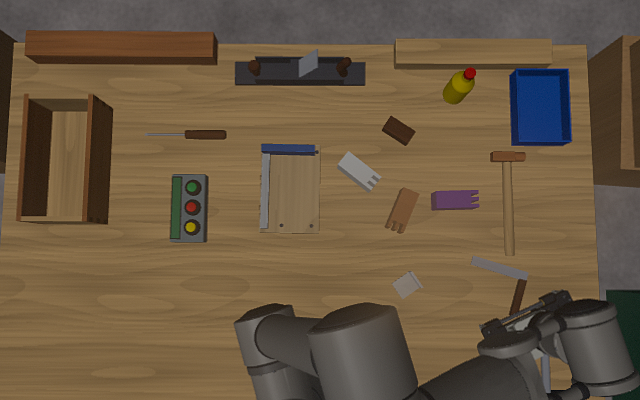

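View pics/side1.png

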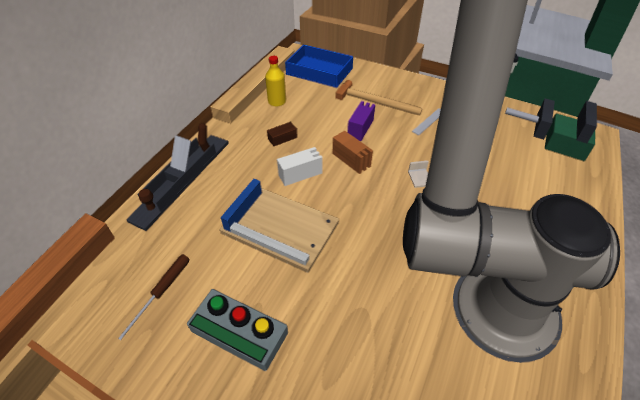

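The top view shows three block candidates: white (357,170), brown (402,208) and purple (457,201). The mid-brown one with comb fingers at (402,208) is the oak block, since white and purple are excluded as look-alikes. Keys run green (192,188), red (191,207), yellow (190,227), and the bed is at (290,188) with its blue fence on the far side.

```bash
cat > fit.py <<'E'
from h import *
from scipy.optimize import minimize
from scipy.ndimage import distance_transform_edt as edt
def box(x0,x1,y0,y1,z0,z1): return np.array([[x,y,z] for x in(x0,x1) for y in(y0,y1) for z in(z0,z1)],float)
def render(n,b,pose,s=4):
    x,y,a=pose; c,sn=np.cos(a),np.sin(a)
    P=b@np.array([[c,sn,0],[-sn,c,0],[0,0,1]])+[x,y,0]
    h=cv2.convexHull(((w2px(n,P)+.5)*s).astype(np.float32).reshape(-1,1,2)).astype(np.int32)
    im=np.zeros((400*s,640*s),np.uint8); cv2.fillPoly(im,[h],1)
    return cv2.resize(im.astype(np.float32),(640,400),interpolation=cv2.INTER_AREA)
def fit(items,p0):
    def f(p):
        q=[p[0],p[1],p[2]/100]; return sum(np.abs(render(n,b,q)-m).sum()/m.sum() for n,b,m in items)
    x0=np.array([p0[0],p0[1],p0[2]*100]); 
    for st in(15,4):
        r=minimize(f,x0,method='Nelder-Mead',options=dict(initial_simplex=np.vstack([x0]+[x0+st*e for e in np.eye(3)]),xatol=.1,fatol=1e-4)); x0=r.x
    return [*x0[:2],x0[2]/100],r.fun
E
cat > m.py <<'E'
from fit import *
ims={n:bot.capture(n) for n in('top','side')}
hsv={n:cv2.cvtColor(ims[n],cv2.COLOR_RGB2HSV) for n in ims}
def near(t,n,px):
    o=[o for o in bot.outline_of(t,n)]; o.sort(key=lambda o:np.hypot(*(np.array(o['pixel'])-px))); 
    print(t,n,o and (o[0]['p'],o[0]['pixel'],o[0]['mask'].sum())); return o[0]['mask'].astype(np.float32)
ob=box(-55,55,-22.5,22.5,0,60)
mo={'top':near('oak_block','top',(402,208)),'side':near('oak_block','side',(352,151))}
p0=px2w('top',[(402,208)],40)[0]; print(p0)
for ns in(['top'],['side'],['top','side']): print('oak',ns,fit([(n,ob,mo[n]) for n in ns],[p0[0],p0[1],-.35]))
sf=box(90,110,-85,55,18,63); lf=box(-110,90,55,75,18,36); bb=box(-120,120,-80,80,0,18)
ms={'top':near('short_fence','top',(289,150)),'side':near('short_fence','side',(241,206))}
ml={'top':near('long_fence','top',(262,189)),'side':near('long_fence','side',(272,243))}
p0=px2w('top',[(290,188)],10)[0]; print(p0)
for ns in(['top'],['side']):
  r=fit([(n,b,m[n]) for n in ns for b,m in((sf,ms),(lf,ml))],[p0[0],p0[1],0]); print('bed',ns,r)
  for n in ns:
    o=ims[n].copy()
    for b,c in((sf,(255,0,0)),(lf,(255,0,255)),(bb,(0,255,0))):
        k=(render(n,b,r[0])>.5).astype(np.uint8); cs,_=cv2.findContours(k,0,1); cv2.drawContours(o,cs,-1,c,1)
    for b in(ob,):
        k=(mo[n]>.5).astype(np.uint8); cs,_=cv2.findContours(k,0,1); cv2.drawContours(o,cs,-1,(0,0,255),1)
    ims[n+'o']=o
a=cv2.resize(ims['topo'][120:250,240:440],None,fx=3,fy=3); b=cv2.resize(ims['top'][175:245,380:420],None,fx=5,fy=5)
cv2.imwrite('pics/ov.png',np.hstack([a,cv2.resize(b,(200,a.shape[0]))])[:,:,::-1]) 
# keys
for c,(lo,hi) in dict(green=(55,90),yellow=(22,35),red=(0,8)).items():
    px={}
    for n,roi in(('top',(172,176,207,242)),('side',(190,285,290,345))):
        H=hsv[n]; k=(H[...,0]>=lo)&(H[...,0]<=hi)&(H[...,1]>150)&(H[...,2]>90)
        z=np.zeros_like(k); x0,y0,x1,y1=roi; z[y0:y1,x0:x1]=k[y0:y1,x0:x1]
        nn,l,s,ce=cv2.connectedComponentsWithStats(z.astype(np.uint8)); i=1+np.argmax(s[1:,4]); px[n]=ce[i]; print(c,n,ce[i],s[i,4])
    zs=np.arange(35,75,.5); d=[np.hypot(*(px2w('top',[px['top']],z)-px2w('side',[px['side']],z))[0,:2]) for z in zs]; z=zs[np.argmin(d)]
    print(c,z,min(d),px2w('top',[px['top']],z),px2w('side',[px['side']],z),px2w('top',[px['top']],52)[0,:2])
E
python3 m.py
```

```text
oak_block top (0.89, [398.4, 210.6], np.int64(838))
oak_block side (0.93, [349.4, 153.0], np.int64(1069))
[ 483.25313933 -271.27881781   40.        ]
oak ['top'] ([np.float64(477.71681058388293), np.float64(-271.2293975894304), np.float64(-0.40660652268053854)], np.float64(0.06898866593837738))
oak ['side'] ([np.float64(476.63463057843825), np.float64(-273.7224104078188), np.float64(-0.4495432974985502)], np.float64(0.03794433921575546))
oak ['top', 'side'] ([np.float64(476.81193011861296), np.float64(-271.4152010859309), np.float64(-0.408830096834679)], np.float64(0.14354512095451355))
short_fence top (0.75, [286.2, 149.8], np.int64(501))
short_fence side (0.88, [239.5, 206.2], np.int64(908))
long_fence top (0.74, [265.6, 190.6], np.int64(626))
long_fence side (0.83, [269.8, 240.6], np.int64(917))
[539.37713443  25.07595366  10.        ]
bed ['top'] ([np.float64(538.6915753901894), np.float64(25.74204951486388), np.float64(-0.014816203493890966)], np.float64(0.4717601537704468))
bed ['side'] ([np.float64(537.8778426957989), np.float64(24.329517364684918), np.float64(-0.0035475983334605676)], np.float64(0.38150960206985474))Traceback (most recent call last):
  File "m.py", line 32, in <module>
    nn,l,s,ce=cv2.connectedComponentsWithStats(z.astype(np.uint8)); i=1+np.argmax(s[1:,4]); px[n]=ce[i]; print(c,n,ce[i],s[i,4])
                                                                        ~~~~~~~~~^^^^^^^^^
    return _wrapfunc(a, 'argmax', axis=axis, out=out, **kwds)
    return bound(*args, **kwds)
ValueError: attempt to get argmax of an empty sequence
```

```bash
cat > k.py <<'E'
from h import *
hsv={n:cv2.cvtColor(bot.capture(n),cv2.COLOR_RGB2HSV) for n in('top','side')}
for n,p in(('top',[(192,188),(191,207),(190,227)]),('side',[(217,302),(239,314),(262,326)])): print([hsv[n][b,a] for a,b in p])
for i,c in enumerate(('green','red','yellow')):
    px={}
    for n,p in(('top',[(192,188),(191,207),(190,227)]),('side',[(217,302),(239,314),(262,326)])):
        H=hsv[n].astype(int); u,v=p[i]; h0=H[v,u,0]
        dh=np.abs((H[...,0]-h0+90)%180-90); k=(dh<8)&(H[...,1]>110)&(H[...,2]>60)
        w=14 if n=='side' else 9
        z=np.zeros_like(k); z[v-w:v+w+1,u-w:u+w+1]=k[v-w:v+w+1,u-w:u+w+1]
        nn,l,s,ce=cv2.connectedComponentsWithStats(z.astype(np.uint8)); j=l[v,u]; px[n]=ce[j]; print(c,n,ce[j],s[j])
    zs=np.arange(35,75,.5); d=[np.hypot(*(px2w('top',[px['top']],z)-px2w('side',[px['side']],z))[0,:2]) for z in zs]; z=zs[np.argmin(d)]
    print(c,z,min(d),px2w('top',[px['top']],z),px2w('side',[px['side']],z),px2w('top',[px['top']],52)[0,:2])
E
python3 k.py
```

```text
[array([ 63, 134,  99], dtype=uint8), array([  4, 208, 131], dtype=uint8), array([ 26, 231, 151], dtype=uint8)]
[array([ 68, 199, 124], dtype=uint8), array([  1, 234, 182], dtype=uint8), array([ 25, 224, 221], dtype=uint8)]
green top [191.25 186.75] [187 183   9   9  64]
green side [216.36690647 302.47482014] [210 296  13  14 139]
green 61.5 2.0167436084419808 [[534.26816328 277.71539948  61.5       ]] [[532.42549073 276.8957577   61.5       ]] [535.64020471 280.25987281]
red top [190.69047619 206.61904762] [186 202  11  10  84]
red side [238.61349693 313.5398773 ] [232 307  14  15 163]
red 61.0 2.1945288713960402 [[482.55829036 277.73178712  61.        ]] [[480.64978706 276.64847178  61.        ]] [483.48469688 280.14149323]
yellow top [190.18181818 226.63636364] [185 222  11  10  88]
yellow side [261.69590643 325.03508772] [255 318  14  15 171]
yellow 60.5 2.0709783545399745 [[430.8479079  277.59305476  60.5       ]] [[429.0102635 276.6380603  60.5      ]] [431.37044987 279.86703239]
```

View pics/ov.png

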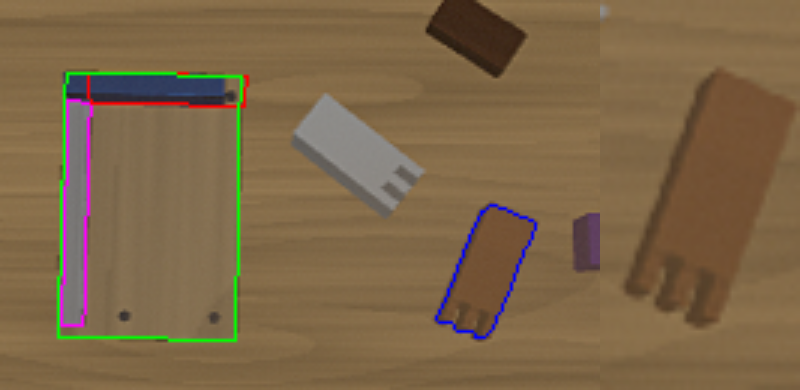

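The overlay fits the bed (corners roughly (60,75) to (240,340) in the enlarged view). The right-hand crop confirms the mid-brown block, with its comb toward the robot and its plain end away. The blue fence sits flush with the left edge, so I'll correct its y range when I refit. Now heading for the keys.

```bash
python3 -m jog '[[0,0,0,0,0,0.1443],[0,0,0,0,0,0.1443],[0,0,0,0,0,0.1442],[40,-25,0,0,0,0],[40,-25,0,0,0,0],[40,-25,0,0,0,0],[35,-35,0,0,0,0],[35,-35,0,0,0,0],[30,-40,0,0,0,0],[30,-40,0,0,0,0],[30,-40,0,0,0,0]]' 0
python3 -m jog '[[15,-45,0,0,0,0],[18,-45,0,0,0,0],[0,-48,0,0,0,0],[0,-48,0,0,0,0],[0,-48,0,0,0,0],[0,-48,0,0,0,0],[0,-48,0,0,0,0],[0,-48,0,0,0,0],[0,-48,20,0,0,0],[0,-48,30,0,0,0],[0,0,30,0,0,0],[0,0,0,0,0,0]]' 0
```

```text
time: 2.6
tool_pos: [501.2, -209.8, 226.8]
tcp_rot: [3.141, -0.0, -0.0]
contact_force: [0.5, -1.0, 0.2]
grip_width: 8.8
finger_force: 0.0
time: 3.8
tool_pos: [530.3, 255.4, 146.7]
tcp_rot: [3.139, 0.008, 0.002]
contact_force: [-0.1, -0.9, -0.4]
grip_width: 0.5
finger_force: 0.0
```

```bash
cat > b.py <<'E'
from fit import *
from m import ms,ml
sf=box(90,110,-65,75,18,63); lf=box(-110,90,55,75,18,36)
for ns in(['top'],['side'],['top','side']): print('bed',ns,fit([(n,b,m[n]) for n in ns for b,m in((sf,ms),(lf,ml))],[538.5,25,0]))
E
sed -i '/^# keys/,$d' m.py; python3 b.py 2>&1 | tail -3
```

```text
print(t,n,o and (o[0]['p'],o[0]['pixel'],o[0]['mask'].sum())); return o[0]['mask'].astype(np.float32)
                                                                          ~^^^
IndexError: list index out of range
```

```bash
python3 -m jog '[[3,-22,25,0,0,0],[0,0,25,0,0,0],[0,0,15,0,0,0],[0,0,0,0,0,0],[0,0,0,0,0,0]]' 0
python3 - <<'E'
from h import *
a=save('side','s2.png');b=save('top','t2.png')
cv2.imwrite('pics/c2.png',np.hstack([cv2.resize(a[230:380,140:300],(480,450)),cv2.resize(b[160:250,150:210],(300,450))])[:,:,::-1]); print(bot.get_obs()['tool_pos'])
E
```

```text
time: 4.55
tool_pos: [537.2, 276.6, 87.4]
tcp_rot: [-3.141, -0.002, -0.001]
contact_force: [-0.1, -0.9, -0.4]
grip_width: 0.5
finger_force: 0.0
[537.45072647 276.90382401  87.88378693]
```

View pics/c2.png

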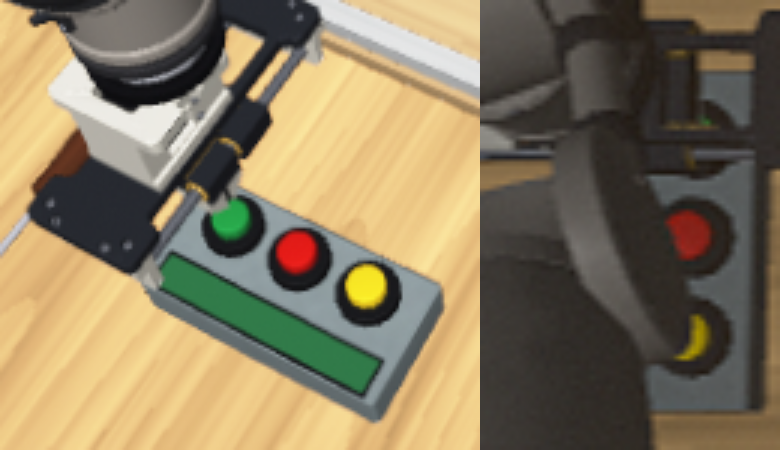

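Fingertips hang just above the green key (side crop (232,200)); the red key is clear. Now lowering.

```bash
python3 -m jog '[[0,0,0,0,0,0],[0,0,0,0,0,0]]' 0;  python3 -m jog '[[-3,0,8,0,0,0],[0,0,8,0,0,0],[0,0,0,0,0,0],[0,0,0,0,0,0],[0,0,0,0,0,0]]' 0
```

```text
time: 4.85
tool_pos: [536.7, 277.0, 86.9]
tcp_rot: [-3.141, -0.002, -0.0]
contact_force: [0.5, -0.1, 0.4]
grip_width: 0.2
finger_force: 0.0
time: 5.35
tool_pos: [533.3, 277.0, 69.9]
tcp_rot: [3.142, -0.0, 0.0]
contact_force: [0.3, -0.0, 1.1]
grip_width: 0.3
finger_force: 0.0
```

```bash
python3 -m jog '[[0,0,5,0,0,0],[0,0,4,0,0,0],[0,0,0,0,0,0]]' 0;  python3 -m jog '[[0,0,3,0,0,0],[0,0,0,0,0,0]]' 0; python3 -m jog '[[0,0,2,0,0,0],[0,0,0,0,0,0]]' 0; python3 -m jog '[[0,0,2,0,0,0],[0,0,0,0,0,0]]' 0
```

```text
time: 5.65
tool_pos: [533.3, 276.9, 60.6]
tcp_rot: [3.142, -0.0, -0.0]
contact_force: [0.1, -0.3, 2.0]
grip_width: 0.5
finger_force: 1.1
time: 5.85
tool_pos: [533.4, 277.0, 58.0]
tcp_rot: [-3.142, -0.0, -0.0]
contact_force: [-0.2, 0.3, 3.9]
grip_width: 0.2
finger_force: 1.9
time: 6.05
tool_pos: [533.4, 277.0, 56.3]
tcp_rot: [-3.141, -0.001, 0.0]
contact_force: [-0.7, -0.1, 4.3]
grip_width: 0.4
finger_force: 2.4
time: 6.25
tool_pos: [533.5, 277.0, 56.0]
tcp_rot: [-3.141, -0.001, 0.0]
contact_force: [-4.7, -2.5, 17.0]
grip_width: 0.2
finger_force: 8.4
```

Green bottomed out (17 N at z 56). Lifting, then over the red key to yellow.

```bash
python3 -m jog '[[0,0,-5,0,0,0],[0,0,-15,0,0,0],[0,0,-25,0,0,0],[0,0,0,0,0,0],[-30,0,0,0,0,0],[-40,0,0,0,0,0],[-33,0,0,0,0,0],[0,0,0,0,0,0],[0,0,0,0,0,0],[0,0,0,0,0,0]]' 0;  python3 -m jog '[[0,0,15,0,0,0],[0,0,12,0,0,0],[0,0,0,0,0,0],[0,0,0,0,0,0]]' 0
```

```text
time: 7.25
tool_pos: [431.3, 277.0, 98.7]
tcp_rot: [-3.141, -0.001, -0.0]
contact_force: [0.5, -0.7, 0.9]
grip_width: 0.6
finger_force: 0.0
time: 7.65
tool_pos: [430.5, 276.8, 71.5]
tcp_rot: [3.141, 0.001, -0.0]
contact_force: [0.4, -0.7, -0.4]
grip_width: 0.3
finger_force: 0.0
```

```bash
python3 -m jog '[[0,0,5,0,0,0],[0,0,5,0,0,0],[0,0,0,0,0,0]]' 0;  python3 -m jog '[[0,0,3,0,0,0],[0,0,0,0,0,0]]' 0; python3 -m jog '[[0,0,2,0,0,0],[0,0,0,0,0,0]]' 0; python3 -m jog '[[0,0,2,0,0,0],[0,0,0,0,0,0]]' 0
```

```text
time: 7.95
tool_pos: [430.3, 277.0, 61.7]
tcp_rot: [3.142, -0.0, -0.0]
contact_force: [0.1, 0.1, 1.9]
grip_width: 0.5
finger_force: 0.8
time: 8.15
tool_pos: [430.4, 277.0, 59.0]
tcp_rot: [-3.142, -0.0, 0.0]
contact_force: [1.6, -1.2, 3.3]
grip_width: 0.6
finger_force: 1.6
time: 8.35
tool_pos: [430.4, 277.0, 57.1]
tcp_rot: [-3.141, -0.001, 0.0]
contact_force: [-0.4, -0.7, 4.4]
grip_width: 0.6
finger_force: 2.2
time: 8.55
tool_pos: [430.4, 277.0, 56.1]
tcp_rot: [-3.141, -0.001, 0.0]
contact_force: [-2.9, -0.8, 13.2]
grip_width: 0.6
finger_force: 6.6
```

Yellow bottomed out too. Releasing it and going to the block.

```bash
python3 -m jog '[[0,0,-5,0,0,0],[0,0,-20,0,0,0],[0,0,-35,0,0,0],[0,0,-40,0,0,0],[20,40,-20,0,0,0],[27,40,0,0,0,0],[0,46,0,0,0,0],[0,46,0,0,0,0],[0,46,0,0,0,0],[0,46,0,0,0,0],[0,46,0,0,0,0],[0,46,0,0,0,0]]' 0;  python3 -m jog '[[0,48,0,0,0,0],[0,48,0,0,0,0],[0,48,0,0,0,0],[0,48,0,0,0,0],[0,0,0,0,0,0.14],[0,0,0,0,0,0.14],[0,0,0,0,0,0.14],[0,0,0,0,0,0],[0,0,0,0,0,0]]' 75
python3 - <<'E'
from h import *
save('top','t3.png')
E
cat > b.py <<'E'
from fit import *
import sys
def near(t,n,px):
    o=[o for o in bot.outline_of(t,n)]; o.sort(key=lambda o:np.hypot(*(np.array(o['pixel'])-px)))
    print(t,n,o and (round(o[0]['p'],2),o[0]['pixel'],o[0]['mask'].sum())); return o[0]['mask'].astype(np.float32) if o else None
sf=box(90,110,-65,75,18,63); lf=box(-110,90,55,75,18,36); bb=box(-120,120,-80,80,0,18)
T=[]
for n,a,b in(('top',(289,150),(262,189)),('side',(241,206),(272,243))):
    bot.capture(n); it=[(n,x,m) for x,m in((sf,near('short_fence',n,a)),(lf,near('long_fence',n,b))) if m is not None]; T+=it
    print(n,fit(it,[538.5,25,0]))
print('both',fit(T,[538.5,25,0]))
E
python3 b.py
```

```text
time: 9.75
tool_pos: [476.7, -80.7, 174.7]
tcp_rot: [-3.141, 0.0, 0.0]
contact_force: [1.2, -0.3, -0.7]
grip_width: 0.5
finger_force: 0.0
time: 10.65
tool_pos: [477.1, -270.8, 174.6]
tcp_rot: [-3.141, 0.001, -0.416]
contact_force: [-0.0, 0.0, 1.1]
grip_width: 66.7
finger_force: 0.0
short_fence top (0.95, [290.6, 152.0], np.int64(548))
long_fence top (0.73, [200.2, 133.4], np.int64(493))
top ([np.float64(538.9372414484258), np.float64(24.470896399032522), np.float64(-0.013802756016575834)], np.float64(2.40478253364563))
short_fence side (0.73, [238.9, 204.8], np.int64(900))
long_fence side []
side ([np.float64(537.3607820182929), np.float64(25.539261331769023), np.float64(-0.03566504519460313)], np.float64(0.0776388868689537))
both ([np.float64(538.0236740352433), np.float64(24.98726206058101), np.float64(-0.02723898688811136)], np.float64(2.511782169342041))
```

View pics/t3.png

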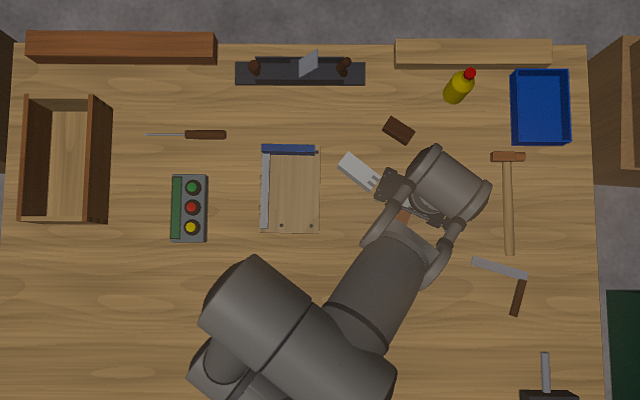

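Top view: gripper is over the oak block (402,215), and bed, keys and other items are undisturbed. Measuring the bed's yaw by colour and edge lines.

```bash
cat > y.py <<'E'
from fit import *
sf=box(90,110,-65,75,18,63); lf=box(-110,90,55,75,18,36)
T=[]
for n,(x0,y0,x1,y1),(a0,b0,a1,b1) in(('top',(255,138,325,160),(255,150,280,240)),('side',(215,175,270,240),(222,215,320,275))):
    im=bot.capture(n); H=cv2.cvtColor(im,cv2.COLOR_RGB2HSV).astype(int)
    kb=np.zeros((400,640),np.float32); kb[y0:y1,x0:x1]=((abs(H[...,0]-112)<14)&(H[...,1]>90))[y0:y1,x0:x1]
    ka=np.zeros((400,640),np.float32); ka[b0:b1,a0:a1]=((H[...,1]<50)&(H[...,2]>80))[b0:b1,a0:a1]
    print(n,kb.sum(),ka.sum())
    it=[(n,sf,kb),(n,lf,ka)]; T+=it
    for s in (it,it[:1],it[1:]): print(n,np.round(fit(s,[538,25,-.02])[0],3),round(fit(s,[538,25,-.02])[1],2))
    if n=='top':
        for k,z,ax in((kb,63,1),(ka,36,0)):
            c=px2w(n,np.argwhere(k)[:,::-1],z)[:,:2]; c-=c.mean(0); v=np.linalg.svd(c,full_matrices=False)[2][0]; print('pca',np.arctan2(v[1],v[0]))
print('both',fit(T,[538,25,-.02]))
E
python3 y.py
```

```text
top 384.0 581.0
top [ 5.38943e+02  2.66360e+01 -1.60000e-02] 0.68
top [ 5.39933e+02  2.70510e+01 -2.00000e-02] 0.58
top [ 5.38021e+02  2.63210e+01 -2.00000e-02] 0.11
pca -1.5915582916658964
pca 3.125400223897679
side 809.0 928.0
side [ 5.38531e+02  2.31750e+01 -1.70000e-02] 0.25
side [5.38636e+02 1.99560e+01 6.00000e-03] 0.14
side [ 5.39037e+02  2.30190e+01 -1.50000e-02] 0.09
both ([np.float64(538.4082360696029), np.float64(25.342898825968398), np.float64(-0.01573577019278857)], np.float64(1.0705037117004395))
```

```bash
python3 -m jog '[[0,0,40,0,0,0],[0,0,40,0,0,0],[0,0,25,0,0,0],[0,0,0,0,0,0],[0,0,0,0,0,0]]' 75
python3 - <<'E'
from h import *
a=save('side','s4.png'); cv2.imwrite('pics/c4.png',cv2.resize(a[90:200,280:440],(800,550))[:,:,::-1]); o=bot.get_obs(); print(o['tool_pos'],o['contact_force'])
E
```

```text
time: 11.6
tool_pos: [477.5, -271.3, 70.5]
tcp_rot: [3.141, -0.0, -0.42]
contact_force: [0.3, -0.2, 0.3]
grip_width: 68.9
finger_force: 0.0
[ 478.07452856 -271.6965865    71.37504482] [0.15831643 0.15994152 0.89734023]
```

View pics/c4.png

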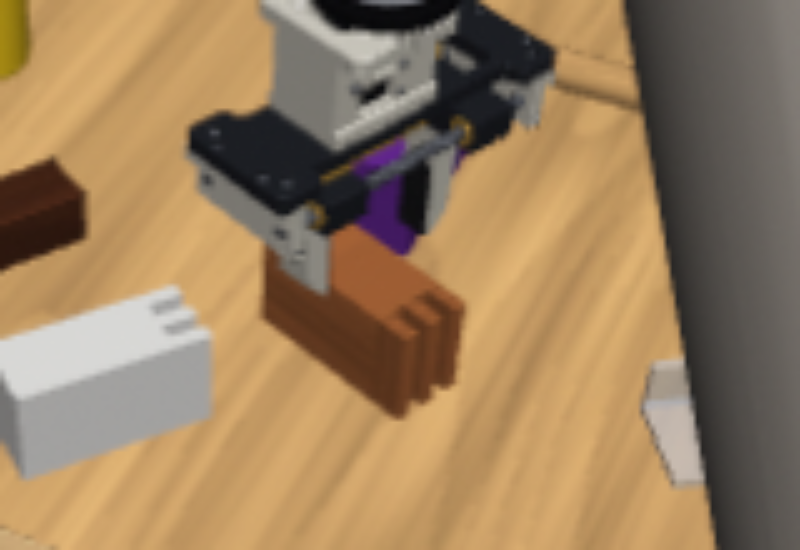

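The fingers straddle the oak block ((365,310) in the crop), parallel to it and clear of the purple and white blocks. Descending and gripping.

```bash
python3 -m jog '[[0,0,15,0,0,0],[0,0,15,0,0,0],[0,0,16,0,0,0],[0,0,0,0,0,0],[0,0,0,0,0,0]]' 75; python3 -m jog '[[0,0,0,0,0,0],[0,0,0,0,0,0],[0,0,0,0,0,0],[0,0,0,0,0,0],[0,0,0,0,0,0],[0,0,0,0,0,0],[0,0,0,0,0,0]]' 0;
```

```text
time: 12.15
tool_pos: [478.1, -271.7, 25.5]
tcp_rot: [3.141, -0.002, -0.42]
contact_force: [0.3, 0.6, 1.0]
grip_width: 68.7
finger_force: 0.0
time: 12.85
tool_pos: [477.4, -271.3, 24.5]
tcp_rot: [3.141, -0.001, -0.42]
contact_force: [-1.9, -0.2, 5.7]
grip_width: 44.4
finger_force: 29.9
```

```bash
python3 -m jog '[[0,0,-15,0,0,0],[0,0,-30,0,0,-0.1347],[0,0,-35,0,0,-0.1347],[0,0,-30,0,0,-0.1347],[15,-30,0,0,0,0],[20,-44,0,0,0,0],[20,-44,0,0,0,0],[20,-44,0,0,0,0],[0,-44,0,0,0,0],[0,-44,0,0,0,0],[0,-44,0,0,0,0],[0,-20,0,0,0,0]]' 0; python3 -m jog '[[0,0,0,0,0,0],[0,0,0,0,0,0],[0,0,0,0,0,0],[0,0,0,0,0,0]]' 0
python3 - <<'E'
from h import *
a=save('side','s5.png');b=save('top','t5.png')
cv2.imwrite('pics/c5.png',np.hstack([cv2.resize(a[130:290,180:360],(450,400)),cv2.resize(b[120:250,240:340],(308,400))])[:,:,::-1]); o=bot.get_obs(); print(o['tool_pos'],o['contact_force'],o['tcp_rot'])
E
```

```text
time: 14.05
tool_pos: [556.2, 45.4, 133.2]
tcp_rot: [-3.141, 0.002, -0.013]
contact_force: [-1.3, 0.4, -2.0]
grip_width: 44.6
finger_force: 29.9
time: 14.45
tool_pos: [557.2, 40.4, 133.8]
tcp_rot: [3.141, 0.0, -0.018]
contact_force: [0.4, 0.3, -2.4]
grip_width: 45.1
finger_force: 29.9
[557.19027035  40.6558839  133.8779613 ] [-0.51084759 -0.55572116 -2.46805056] [ 3.14144330e+00  2.42048429e-04 -1.75132850e-02]
```

View pics/c5.png

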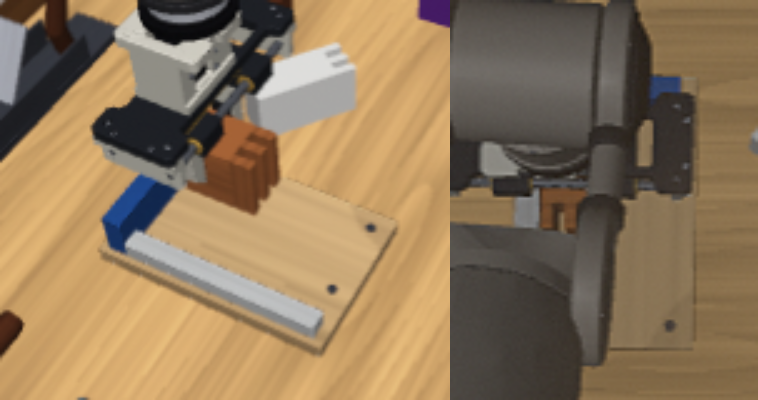

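The block hangs level over the bed (side crop (240,170)), clear of both fences and with its comb toward the robot. Lowering.

```bash
python3 -m jog '[[0,0,30,0,0,0],[0,0,30,0,0,0],[0,0,20,0,0,0],[0,0,6,0,0,0],[0,0,0,0,0,0],[0,0,0,0,0,0]]' 0; python3 -m jog '[[0,0,3,0,0,0],[0,0,0,0,0,0]]' 0; python3 -m jog '[[0,0,1.5,0,0,0],[0,0,0,0,0,0]]' 0
```

```text
time: 15.15
tool_pos: [558.1, 41.4, 49.0]
tcp_rot: [3.141, -0.002, -0.016]
contact_force: [0.4, -0.2, -2.9]
grip_width: 45.0
finger_force: 29.9
time: 15.35
tool_pos: [557.6, 41.7, 45.6]
tcp_rot: [3.141, -0.001, -0.016]
contact_force: [0.4, -0.4, -1.5]
grip_width: 45.2
finger_force: 29.9
time: 15.55
tool_pos: [557.2, 41.7, 43.6]
tcp_rot: [3.141, -0.0, -0.016]
contact_force: [0.9, 0.5, -2.1]
grip_width: 44.9
finger_force: 29.9
```

```bash
for i in 1; do python3 -m jog '[[0,0,0.7,0,0,0],[0,0,0,0,0,0]]' 0; done; python3 -m jog '[[0,0,0.7,0,0,0],[0,0,0,0,0,0]]' 0
```

```text
time: 15.75
tool_pos: [557.2, 41.7, 42.7]
tcp_rot: [3.142, 0.0, -0.016]
contact_force: [-0.5, -0.8, -2.8]
grip_width: 45.3
finger_force: 29.9
time: 15.95
tool_pos: [557.4, 41.7, 42.6]
tcp_rot: [3.141, -0.001, -0.016]
contact_force: [-2.1, -0.2, 3.3]
grip_width: 45.0
finger_force: 29.9
```

On the bed. Sliding to the low fence, then to the tall one.

```bash
python3 -m jog '[[0,-4,0,0,0,0],[0,-4,0,0,0,0],[0,-3,0,0,0,0],[0,0,0,0,0,0],[0,0,0,0,0,0]]' 0; python3 -m jog '[[0,-2,0,0,0,0],[0,0,0,0,0,0]]' 0; python3 -m jog '[[4,0,0,0,0,0],[4,0,0,0,0,0],[3,0,0,0,0,0],[0,0,0,0,0,0],[0,0,0,0,0,0]]' 0;
```

```text
time: 16.45
tool_pos: [558.0, 53.3, 42.6]
tcp_rot: [-3.141, -0.002, -0.016]
contact_force: [0.3, 1.2, 6.1]
grip_width: 44.8
finger_force: 29.9
time: 16.65
tool_pos: [558.0, 54.9, 42.5]
tcp_rot: [3.141, -0.001, -0.016]
contact_force: [0.1, -0.4, 5.6]
grip_width: 44.8
finger_force: 29.9
time: 17.15
tool_pos: [568.8, 55.0, 42.6]
tcp_rot: [-3.141, -0.001, -0.016]
contact_force: [-0.9, 0.1, 6.2]
grip_width: 44.9
finger_force: 29.9
```

```bash
python3 -m jog '[[0,-1.5,0,0,0,0],[0,0,0,0,0,0]]' 0; python3 -m jog '[[0,-1,0,0,0,0],[0,0,0,0,0,0]]' 0; python3 -m jog '[[2.5,0,0,0,0,0],[0,0,0,0,0,0]]' 0; python3 -m jog '[[1.5,0,0,0,0,0],[0,0,0,0,0,0]]' 0;
```

```text
time: 17.35
tool_pos: [568.9, 55.7, 42.6]
tcp_rot: [3.141, -0.001, -0.016]
contact_force: [-0.6, -4.0, 6.0]
grip_width: 45.0
finger_force: 29.9
time: 17.55
tool_pos: [568.8, 55.8, 42.6]
tcp_rot: [3.14, -0.001, -0.016]
contact_force: [-2.0, -8.2, 6.9]
grip_width: 44.9
finger_force: 29.9
time: 17.75
tool_pos: [570.5, 55.8, 42.6]
tcp_rot: [3.14, 0.001, -0.016]
contact_force: [-4.6, -6.4, 9.1]
grip_width: 44.9
finger_force: 29.9
time: 17.95
tool_pos: [571.7, 55.8, 42.6]
tcp_rot: [3.14, 0.002, -0.016]
contact_force: [-5.1, -6.5, 9.0]
grip_width: 44.7
finger_force: 29.9
```

```bash
python3 -m jog '[[1.5,0,0,0,0,0],[0,0,0,0,0,0]]' 0; python3 -m jog '[[1.5,0,0,0,0,0],[0,0,0,0,0,0]]' 0; python3 -m jog '[[1.5,0,0,0,0,0],[0,0,0,0,0,0]]' 0
```

```text
time: 18.15
tool_pos: [573.2, 55.8, 42.6]
tcp_rot: [3.14, 0.002, -0.016]
contact_force: [-5.3, -7.0, 10.1]
grip_width: 44.7
finger_force: 29.9
time: 18.35
tool_pos: [573.5, 56.1, 42.5]
tcp_rot: [3.14, 0.004, -0.016]
contact_force: [-10.1, -6.0, 12.2]
grip_width: 45.2
finger_force: 30.0
time: 18.55
tool_pos: [573.6, 56.2, 42.5]
tcp_rot: [3.14, 0.007, -0.016]
contact_force: [-14.7, -5.5, 16.4]
grip_width: 44.7
finger_force: 30.0
```

Both contacts are found (x at 573.5, y at 55.8). Easing the downward load and firming up the sideways push.

```bash
python3 -m jog '[[0,0,-0.8,0,0,0],[0,0,0,0,0,0]]' 0; python3 -m jog '[[0,-1.5,0,0,0,0],[0,0,0,0,0,0]]' 0; python3 -m jog '[[0.7,-1,0,0,0,0],[0,0,0,0,0,0],[0,0,0,0,0,0]]' 0;  python3 -c "
from plant import bot; o=bot.get_obs(); print(o['moment'],o['contact_force'],o['tool_pos'])"
```

```text
time: 18.75
tool_pos: [573.6, 56.2, 42.5]
tcp_rot: [3.14, 0.007, -0.016]
contact_force: [-11.1, -5.6, 10.2]
grip_width: 45.0
finger_force: 30.0
time: 18.95
tool_pos: [573.6, 56.3, 42.6]
tcp_rot: [3.138, 0.008, -0.016]
contact_force: [-10.8, -11.5, 10.7]
grip_width: 44.6
finger_force: 30.0
time: 19.25
tool_pos: [573.6, 56.3, 42.5]
tcp_rot: [3.137, 0.009, -0.016]
contact_force: [-14.9, -16.0, 12.1]
grip_width: 45.0
finger_force: 30.0
[-2.6633029   2.05354318 -0.31720573] [-14.86119835 -16.04535013  12.08679668] [573.58189463  56.31242215  42.5494644 ]
```

```bash
python3 -m jog '[[0,0,0,0.004,0.008,0],[0,0,0,0,0,0],[0,0,0,0,0,0]]' 0;  python3 - <<'E'
from h import *
o=bot.get_obs(); print(o['moment'],o['contact_force'],o['tool_pos'],o['tcp_rot'])
a=save('side','s6.png');b=save('top','t6.png')
cv2.imwrite('pics/c6.png',np.hstack([cv2.resize(a[150:280,200:350],(461,400)),cv2.resize(b[120:250,240:340],(308,400))])[:,:,::-1])
E
```

```text
time: 19.55
tool_pos: [573.8, 56.3, 42.5]
tcp_rot: [3.141, 0.001, -0.016]
contact_force: [-12.6, -15.7, 11.3]
grip_width: 45.2
finger_force: 30.0
[-2.75990874  2.3003528  -0.23332332] [-12.606769   -15.72227543  11.34470722] [573.75591606  56.26475761  42.45851275] [ 3.14098660e+00  1.03086132e-03 -1.57032042e-02]
```

View pics/c6.png

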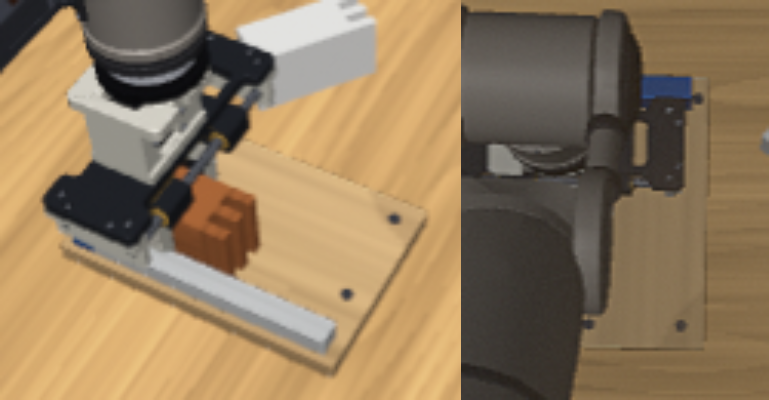

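```bash
python3 -m jog '[[1.5,0,-0.4,0,0.003,0],[0,0,0,0,0,0],[0,0,0,0,0,0],[0,0,0,0,0,0]]' 0; python3 -m jog '[[0,0,0,0,0,0],[0,0,0,0,0,0],[0,0,0,0,0,0],[0,0,0,0,0,0],[0,0,0,0,0,0]]' 0; python3 -c "
from plant import bot; o=bot.get_obs(); print(o['moment'],o['contact_force'],o['tool_pos'],o['tcp_rot'])"
```

```text
time: 20.05
tool_pos: [573.8, 56.3, 42.5]
tcp_rot: [3.141, 0.001, -0.016]
contact_force: [-16.8, -15.4, 12.3]
grip_width: 44.9
finger_force: 30.0
time: 20.55
tool_pos: [573.7, 56.3, 42.5]
tcp_rot: [3.141, 0.001, -0.016]
contact_force: [-17.0, -17.0, 12.2]
grip_width: 44.9
finger_force: 30.0
[-2.76327118  2.90808073 -0.22137436] [-16.97425683 -16.96194461  12.2161817 ] [573.74843809  56.31125022  42.45710085] [ 3.14096472e+00  1.49100829e-03 -1.56092471e-02]
```

The last picture shows the block in the corner, flat behind the low fence. The push is a steady 17 N on each fence, with the grip holding at 30 N.

```bash
python3 -c "
from plant import bot; print(bot.close_job())"
```

```text
the job is handed in; nothing more can be done
None
```

The job is handed in at about 21 s: green then yellow key pressed fully and released, red untouched, and the oak block gripped on the bed, pushing about 17 N at each fence; none of the loose items was touched as far as I could see.

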